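# Dock a test manifold and throw the pull-to-unlock toggle

## Task

Take the brass manifold out of the white drying rack and slide it nose first under the hood of the grey test dock until it is fully home, blue tail left outside (it has to be put down and taken again by the other end on the way). Then let go of it, pull the toggle bat of the dock outward to clear its lock, flip it from the red side over to the green side and let it spring back in, locked. Leave the other parts on the bench where they are.

Things in the scene. Friction and masses are not known exactly. Their poses are not given: they have to be found in the camera images.
- manifold: loose brass bar, 150 mm long (x), 30 wide, 30 tall, 0.33 to 0.62 kg; origin centre of underside. Nose at +x (last 10 mm narrows to 22 wide, 24 tall); blue sleeve on the tail, x = -75 to -20 mm. Starts flat on the bench, tail in the rack, the front 70 mm sticking out: it can be gripped only there. Home in the dock, only the rear 55 mm stay outside
- nose (a point): middle of the manifold's nose end face (x = +75 mm, 15 mm above its underside)
- rack: fixed white drying rack: low roofed tunnel, 56 mm wide, 46 tall outside, 44 x 40 mm inside, 80 deep, no floor (the bar lies on the bench), open toward its +x. Origin on the bench, on its centre line, 80 mm in front of its mouth. The thin black mat under it adds no height
- rack_mouth (a point): bench level, centre of the rack's mouth; +x points out of the rack
- dock: fixed grey test dock, 48 mm tall, 108 mm along +x from the mouth, y = -74 to +88 mm. Origin on the bench in the mouth plane. -y half: hooded bay with blue lip, centre line y = -45 mm, open toward -x, 38 wide and 38 tall inside, no floor, rubber end stop 96 mm in; the manifold is home when its nose meets the stop. +y half: 34 mm tall box with the toggle
- bay_mouth (a point): bench level, centre of the bay's mouth; +x points into the bay
- toggle_pivot (a point): pivot of the toggle, at x = 55, y = 38.5, z = 40 mm of the dock; the bat swings about the dock's x axis
- bat_grip (a point): middle of the bat's aluminium sleeve (20 mm diameter, free for about 44 to 102 mm from the pivot), 80 mm from the pivot when let in; its z axis points outward along the bat. Above it a black knob 30 mm wide reaches 116 mm from the pivot
- toggle (a joint): swing of the bat, rad: 0 leans 0.42 rad from upright toward the dock's -y (red patch, unlocked), 0.42 upright, 0.84 leans 0.42 rad toward +y (green patch, locked). Light friction, stays where left. A steel gate blocks the swing in between unless the bat is pulled out
- bat (a joint): how far the bat is pulled outward along its own axis, m: 0 let in, stop at 0.016; it clears the gate from about 0.011. A spring pulls it back in: 5 N at 0, 10.5 N at the stop
- housing: black second-stage housing, a 72 mm disc 44 mm tall, on the cast-iron turntable at the far middle of the bench; origin centre of underside; bystander, leave alone
- mouthpiece: pale orange U-shaped silicone mouthpiece, about 75 x 64 x 18 mm, lying on the bench between rack and dock; origin on the bench under its middle; bystander, leave alone
- lever_arm: flat aluminium lever arm, 143 mm long, 26 mm wide, 9 mm thick, lying on the bench between rack and dock; origin under its middle, x along it; bystander, leave alone
- cover_ring: smoky grey cover ring, 90 mm outside, 12 mm thick, lying at one side; origin centre of underside; bystander, leave alone
- poppet_housing: turned brass poppet housing standing upright, 34 mm foot, 80 mm tall, at one side; origin centre of underside; bystander, leave alone

How it is judged (in metres and radians):
On the way, in this order (a step that is already met when the one before it is completed fails the run):
1. the manifold lies fully home in the dock, nose first, and the fingers have let go of it (x of nose in the frame of dock above 0.09 m and y of nose in the frame of dock between -0.056 and -0.034 m and height (world z) of nose below 0.022 m and angle between the x axis of manifold and the x axis of dock, either way round below 0.12 rad and angle between manifold's own z axis and vertical below 0.1 rad and contact force between the fingers and manifold below 0.1 N), for 0.2 s.
2. then the bat is over on the green side and sprung back in behind its gate (value of joint toggle above 0.72 rad and value of joint bat below 0.003 m), for 0.2 s.
At the end, for the whole second after the job is handed in: The manifold lies flat in the dock's bay at rest, nose first and within 6 mm of the end stop; the toggle stands on the green side (over 0.72 rad) with the bat let in to within 3 mm (all of step 2 and x of nose in the frame of dock above 0.09 m and y of nose in the frame of dock between -0.056 and -0.034 m and height (world z) of nose below 0.022 m and angle between the x axis of manifold and the x axis of dock, either way round below 0.12 rad and angle between manifold's own z axis and vertical below 0.1 rad and linear speed of manifold below 0.02 m/s); the robot touches nothing.
It fails at once if the housing is shifted by more than 30 mm (distance of housing from where it was at the start of the episode above 0.03 m).
It fails at once if the mouthpiece is shifted by more than 30 mm (distance of mouthpiece from where it was at the start of the episode above 0.03 m).
It fails at once if the lever arm is shifted by more than 30 mm (distance of lever_arm from where it was at the start of the episode above 0.03 m).
It fails at once if the cover ring is shifted by more than 30 mm (distance of cover_ring from where it was at the start of the episode above 0.03 m).
It fails at once if the poppet housing is shifted by more than 30 mm (distance of poppet_housing from where it was at the start of the episode above 0.03 m).
It also fails if it takes over 67 s, if anything falls off the work surface, if the arm or the gripper's body presses on something with over 40 N, if the wrist force passes 120 N, or if a joint passes its speed limit or range.

## Robot

A 6-joint arm with a two-finger parallel gripper is mounted at the origin on the work surface. World frame = base frame: x ahead of the robot, y to its left, z up, the work surface at z = 0. Lengths are in mm, angles in rad, forces in N, time in s.
With the tool pointing down it reaches from about 300 to 775 mm from the base axis. Payload 14.6 kg.
Tool frame: the origin (TCP) lies midway between the tips of the shut fingers; the grasp point (between the pads) lies behind it (manip.grip_depth is the z of the grasp point in the tool frame, in mm); z points along the fingers, y is the line along which they close (so a half turn about z gives the same grasp; the last joint's range is limited). The gripper opens to 94 mm and grips with 3 to 60 N. Pads are 16 mm wide; open, the fingers measure 119 mm over their backs; the gripper's body (75 mm by 177 mm) begins 78 mm behind the grasp point.
Start: joints at [-1.18, 0.3, 1.521, -0, 1.321, -0.067], TCP at [243.078, -493.358, 205.446] pointing down, gripper open.
Joint ranges: [-3.03, 3.03], [-0.79, 2.21], [0.23, 2.52], [-1.04, 4.18], [0, 3.07], [-2.55, 2.55]. Speed limits (rad/s): [2.22, 2.22, 2.57, 3.14, 3.14, 3.14].

## Interface

Orientations are given as [roll, pitch, yaw] about the fixed x, y, z axes, in that order (R = Rz(yaw) Ry(pitch) Rx(roll)).
In Python, from cell import manip gives the robot as it stands.
- The arm moves only by the tool nudge_tcp, called by a JSON object that holds its "api" and its "payload", one argument or row to a line. Schema: {"type":"object","properties":{"offsets":{"type":"array","items":{"type":"array","items":{"type":"array","items":{"type":"number"},"minItems":6,"maxItems":6},"minItems":1,"maxItems":5},"minItems":1,"maxItems":1},"aperture":{"type":"number"},"clamp_n":{"type":"number"},"only":{"type":"string"},"quiet":{"type":"boolean"},"lines":{"type":"string"}},"required":["offsets"],"additionalProperties":false}. offsets is a list that holds a single list of rows (three levels of brackets), with 1 to 5 rows, each of 6 numbers: dx, dy, dz in units of 20 mm, then a rotation vector rx, ry, rz in rad; each row is the pose to reach, as a shift and turn from the pose commanded when the call began, along the tool's axes at that moment; what a row does not reach only later rows make up. A row lasts 1/10 s, in which the tool goes at most 50 mm and 0.15 rad, less where a joint would pass 70% of its speed; a pose out of reach is approached as far as the arm can. aperture is the finger opening in mm, set as the call begins (left out keeps the last). The fingers move at their own pace and stop on an object; clamp_n is the grip in N (left out, the last holds). Time passes only in rows, so rows that do not move let the fingers close. The tool returns the time, the measured TCP pose, the force, the opening and the grip force at its end. only (a regular expression) keeps the lines of the reply that match it, lines (a string "A,B") keeps lines A to B, and quiet returns only ok. Input that does not fit is refused with a message, and nothing moves.
- manip.read_state(): the state, without advancing time (a new reading comes with each control period).
- manip.camera(name): name is "side" or "top" or "wrist"; returns (picture, depth): 480x640x3 uint8, red, green, blue; 480x640 float32, mm along the optical axis (not along the pixel's ray), 0 where there is no reading.
- manip.camera_info(name): a dict with "K" (3x3 intrinsics, pixels), "rvec" (rotation vector, rad) and "tvec" (3), from world to camera coordinates, as OpenCV has them; the wrist camera has in their place "mount" (4x4, takes a point from camera to tool coordinates, whose origin is the TCP and whose axes are the flange's). Camera axes: x right, y down, z forward; pixel columns grow to the right and rows downward; lengths in mm; the calibration is good to about 2 mm. A picture is of the moment at which its call begins: read the wrist's pose just before it. camera_info takes no time and is no camera call.
- manip.sign_off(): hands the job in; it is judged then, once.
The state is a dict: "clock": time; "joints": joint angles; "qd": joint speeds; "effort": joint torques, N m; "eef_pos": TCP position; "eef_rot": TCP orientation; "wrist_force": force on the tool from outside, world axes, zero at the start; "moment": the same for the moment, N m; "finger_gap": finger opening in mm; "finger_force": force on a finger pad.
Only numpy, scipy, OpenCV 4.12 (cv2) and the standard library are available. Lean on these libraries where they do the work, as an engineer would, in place of code of your own. Each camera call takes 0.05 s, during which the arm holds its last target. There are 200 camera calls.

## Working session

There is one attempt and no reset: what is moved stays moved. The work goes in short steps, Python scripts to look and compute and a tool call to move; the robot and the scene stay as the last step left them, time stands still between calls to the robot, and variables do not carry over. Pictures are saved under pics/ and viewed, at most 10 in all, crops included, and the job is handed in when it is done.

```bash
ls; mkdir -p pics
```

Run:
```python
from cell import manip
import cv2,numpy as np
print(manip.grip_depth, manip.read_state())
for n in ["top","side"]:
    p,d=manip.camera(n); cv2.imwrite(f"pics/{n}0.png",p[:,:,::-1]); np.save(f"pics/{n}0.npy",d); 
    i=manip.camera_info(n); print(n,i)
print(manip.camera_info("wrist"))
```

```text
cell.py
pics
-18.8 {'clock': 0.0, 'joints': array([-1.17961066e+00,  3.00450384e-01,  1.52157520e+00,  1.74314629e-05,
        1.32071884e+00, -6.65724219e-02]), 'qd': array([-0.00166851, -0.00103201,  0.00146246,  0.00021768, -0.00018847,
       -0.00078735]), 'effort': array([ 2.43928662e-03, -5.31801689e+01, -3.52733517e+01,  7.08929077e-02,
        2.44234217e-02, -7.37273103e-05]), 'eef_pos': array([ 242.97973097, -493.12195554,  204.90018974]), 'eef_rot': array([-3.14044456e+00, -9.34660436e-05,  4.57753710e-01]), 'wrist_force': array([-0.34342254, -0.50151161,  0.47339439]), 'moment': array([-0.02258615,  0.01321389,  0.05027282]), 'finger_force': 0.0, 'finger_gap': 94.36383990424417}
top {'K': array([[498.20009746,   0.        , 326.00964785],
       [  0.        , 498.20009746, 238.29679738],
       [  0.        ,   0.        ,   1.        ]]), 'rvec': array([ 2.15777933, -2.20060565,  0.0821092 ]), 'tvec': array([  13.19848882,  638.04204953, 1254.97678095])}
side {'K': array([[455.38268483,   0.        , 323.00358592],
       [  0.        , 455.38268483, 233.75273305],
       [  0.        ,   0.        ,   1.        ]]), 'rvec': array([ 2.3210264 , -0.08027561,  0.01966181]), 'tvec': array([-592.17691716,  106.08903556, 1103.9335524 ])}
{'K': array([[406.77502428,   0.        , 325.33834933],
       [  0.        , 406.77502428, 231.23428082],
       [  0.        ,   0.        ,   1.        ]]), 'mount': array([[ 1.37925916e-03, -9.66450908e-01, -2.56847698e-01,
         7.52333689e+01],
       [ 9.99998773e-01,  1.14216909e-03,  1.07225845e-03,
        -6.92882075e-01],
       [-7.42921646e-04, -2.56848862e-01,  9.66451297e-01,
        -1.78508523e+02],
       [ 0.00000000e+00,  0.00000000e+00,  0.00000000e+00,
         1.00000000e+00]])}
```

View pics/top0.png

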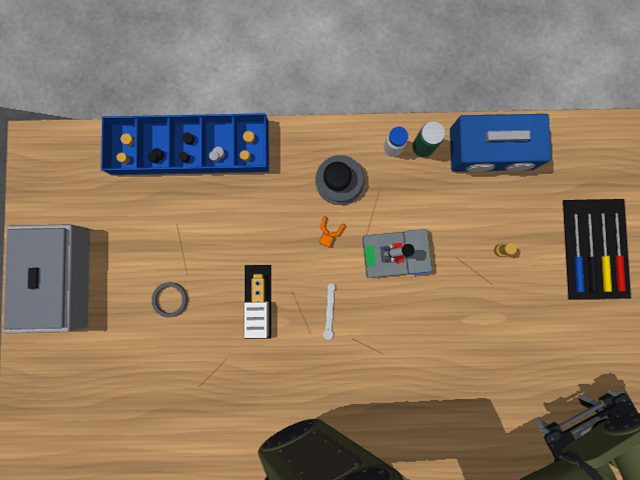

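View pics/side0.png

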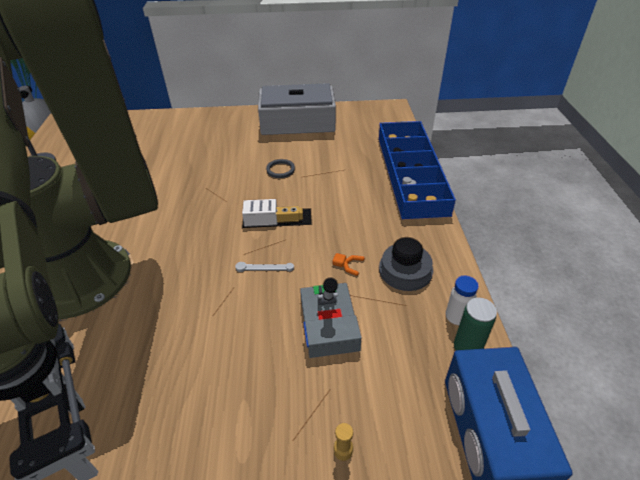

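Top view: the rack is at about (257,320), the manifold nose points up at about (257,277), and the dock is at about (398,254) with green on its left. The lever arm is at (330,312) and the mouthpiece at (331,232). The side view agrees, with the dock's mouth facing the robot. Next I'll get rough world positions.

Create h.py:
```python
import numpy as np,cv2
from scipy.spatial.transform import Rotation as R
from cell import manip
def T_wc(n,s=None):
    i=manip.camera_info(n)
    T=np.eye(4)
    if n=="wrist":
        T[:3,:3]=R.from_euler('xyz',s['eef_rot']).as_matrix();T[:3,3]=s['eef_pos'];return T@i['mount'],i['K']
    Rm=cv2.Rodrigues(i['rvec'])[0];T[:3,:3]=Rm.T;T[:3,3]=-Rm.T@i['tvec'];return T,i['K']
def ray(uv,z,T,K):
    uv=np.atleast_2d(uv).astype(float);d=np.c_[(uv-K[:2,2])/[K[0,0],K[1,1]],np.ones(len(uv))]@T[:3,:3].T
    return T[:3,3]+d*((z-T[2,3])/d[:,2])[:,None]
def cloud(d,T,K):
    v,u=np.mgrid[:d.shape[0],:d.shape[1]]
    P=np.stack([(u-K[0,2])/K[0,0]*d,(v-K[1,2])/K[1,1]*d,d],-1)
    return P@T[:3,:3].T+T[:3,3]
def pix(P,T,K):
    c=(np.asarray(P)-T[:3,3])@T[:3,:3];return c[:2]/c[2]*[K[0,0],K[1,1]]+K[:2,2]
def shot(n,name):
    s=manip.read_state();p,d=manip.camera(n);T,K=T_wc(n,s)
    cv2.imwrite(f"pics/{name}.png",p[:,:,::-1]);np.savez(f"pics/{name}.npz",p=p,d=d,T=T,K=K);return p,d,T,K
def togo(target,yaw):
    "shift in tool axes + rotvec to target TCP pose (roll pi, yaw)"
    s=manip.read_state();Rt=R.from_euler('xyz',s['eef_rot'])
    G=R.from_euler('xyz',[np.pi,0,yaw])
    print('dtool',np.round(Rt.inv().apply(np.array(target)-s['eef_pos']),1),'rot',np.round((Rt.inv()*G).as_rotvec(),3))
```

Run:
```python
from h import *
d=np.load("pics/top0.npy");T,K=T_wc("top");C=cloud(d,T,K)
for n,(u,v) in dict(nose=(257,276),rackroof=(257,320),mouthpiece=(331,235),lever=(330,312),hood=(418,265),green=(369,256),knob=(407,250),ring=(170,287),housing=(337,176)).items(): print(n,np.round(C[v,u],0), np.round(ray((u,v),0,T,K)))
```

```text
nose [545. 178.  28.] [[545. 182.   0.]]
rackroof [435. 177.  46.] [[432. 183.   0.]]
mouthpiece [647. -12.  16.] [[649. -13.   0.]]
lever [449.  -6.  11.] [[449.  -6.   0.]]
hood [ 565. -229.   49.] [[ 566. -238.    0.]]
green [ 590. -108.   37.] [[ 592. -111.    0.]]
knob [ 598. -187.  148.] [[ 605. -210.    0.]]
ring [521. 406.   9.] [[521. 409.   0.]]
housing [789. -30.  76.] [[805. -32.   0.]]
```

```bash
python3 -c "
from h import *
togo([600,-190,240],0)"
```

```text
dtool [ 454.2 -114.2  -34.9] rot [-0.001  0.     0.458]
```

Careful with the scale: shifts go in units of 20 mm. That gives: 230 mm is 11.5, 184 mm is 9.2.

{"api": "nudge_tcp", "payload": {
  "offsets": [
    [[2.3, -0.55, -0.35, 0, 0, 0.09], [4.6, -1.15, -0.7, 0, 0, 0.18], [6.9, -1.7, -1.05, 0, 0, 0.27], [9.2, -2.3, -1.4, 0, 0, 0.36], [11.5, -2.85, -1.75, 0, 0, 0.458]]
  ]
}}

```text
clock: 0.6
eef_pos: [425.3, -339.0, 240.6]
eef_rot: [-3.141, 0.0, -0.004]
wrist_force: [-0.3, -0.4, 0.0]
finger_gap: 94.5
finger_force: 0.0
```

```bash
python3 -c "
from h import *
togo([600,-190,240],0)"
```

```text
dtool [ 174.1 -149.7    0.6] rot [-0.     0.    -0.004]
```

Scaled: 175 mm is 8.75, -150 mm is -7.5.

{"api": "nudge_tcp", "payload": {
  "offsets": [
    [[1.75, -1.5, 0, 0, 0, 0], [3.5, -3, 0, 0, 0, 0], [5.25, -4.5, 0, 0, 0, 0], [7, -6, 0, 0, 0, 0], [8.75, -7.5, 0, 0, 0, 0]]
  ]
}}

```text
clock: 1.1
eef_pos: [600.4, -189.0, 240.1]
eef_rot: [-3.141, 0.001, -0.0]
wrist_force: [-0.0, -1.3, 0.2]
finger_gap: 94.1
finger_force: 0.0
```

{"api": "nudge_tcp", "payload": {
  "offsets": [
    [[0, 0, 0, 0, 0, 0], [0, 0, 0, 0, 0, 0]]
  ]
}}

```text
clock: 1.3
eef_pos: [599.4, -190.0, 239.6]
eef_rot: [-3.141, 0.001, 0.001]
wrist_force: [-0.6, -0.2, -0.4]
finger_gap: 93.9
finger_force: 0.0
```

```bash
python3 -c "
from h import *
p,d,T,K=shot('wrist','w_dock')"
```

```text
(no output)
```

View pics/w_dock.png

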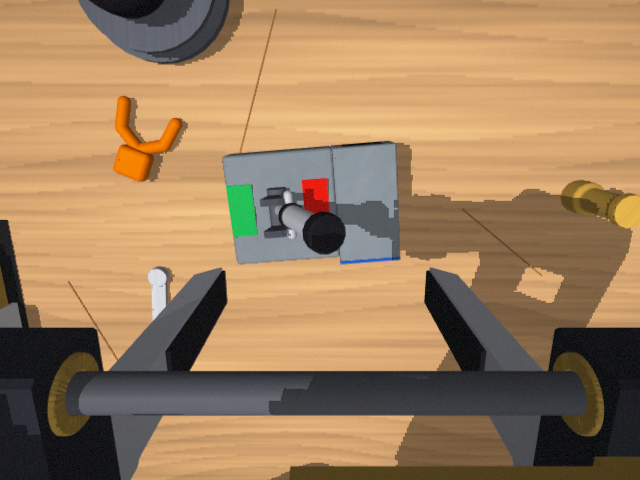

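The dock shows clearly. Its outline runs (223,157), (397,142), (400,260), (239,263), the blue lip is at (370,261), and the knob is at (323,233) leaning to the red side. I'll fit the rectangle from the depth.

Run:
```python
from h import *
def fit(name,cam=None):
    f=np.load(f"pics/{name}.npz");d,T,K=f['d'],f['T'],f['K'];C=cloud(d,T,K)
    roi=(abs(C[...,0]-590)<100)&(abs(C[...,1]+180)<120)&(d>0)
    for lo,hi in [(42,54),(28,40)]:
        m=(roi&(C[...,2]>lo)&(C[...,2]<hi)).astype(np.uint8);m=cv2.morphologyEx(m,cv2.MORPH_OPEN,np.ones((5,5)))
        n,l,st,ce=cv2.connectedComponentsWithStats(m);k=1+np.argmax(st[1:,4]);
        P=C[l==k];r=cv2.minAreaRect(P[:,:2].astype(np.float32));print(name,lo,len(P),'z',np.median(P[:,2]).round(1),r,cv2.boxPoints(r).round(1).tolist())
    h=np.array(cv2.cvtColor(f['p'],cv2.COLOR_RGB2HSV))
    for c,(a,b),zz in [('red',(0,8),(30,42)),('green',(50,75),(30,42)),('blue',(105,125),(0,60))]:
        m=roi&(h[...,0]>=a)&(h[...,0]<=b)&(h[...,1]>150)&(h[...,2]>60)&(C[...,2]>zz[0])&(C[...,2]<zz[1]);P=C[m]; print(c,m.sum(),P.mean(0).round(1),np.argwhere(m).mean(0)[::-1].round(1), P.min(0).round(0),P.max(0).round(0))
    m=roi&(C[...,2]>60);P=C[m]
    for z in range(60,160,10):
        q=P[(P[:,2]>z)&(P[:,2]<=z+10)]
        if len(q):print(z,len(q),q.mean(0).round(1),q.min(0).round(),q.max(0).round())
fit("w_dock")
d=np.load("pics/top0.npy");T,K=T_wc("top");np.savez("pics/top0.npz",p=cv2.imread("pics/top0.png")[:,:,::-1],d=d,T=T,K=K)
fit("top0")
```

```text
w_dock 42 7055 z 47.3 ((599.5550537109375, -228.193603515625), (111.4436264038086, 58.28135681152344), 4.747524738311768) [[541.5999755859375, -203.8000030517578], [546.4000244140625, -261.79998779296875], [657.5, -252.60000610351562], [652.7000122070312, -194.5]]
w_dock 28 8467 z 33.5 ((594.418212890625, -147.42483520507812), (108.2629623413086, 103.61799621582031), 4.7804179191589355) [[536.2000122070312, -100.30000305175781], [544.7999877929688, -203.60000610351562], [652.7000122070312, -194.5], [644.0, -91.30000305175781]]
red 803 [ 608.  -179.9   34.8] [315.4 194.9] [ 590. -192.   32.] [ 624. -167.   37.]
green 1224 [ 592.9 -108.8   34.7] [241.6 210.1] [ 567. -122.   33.] [617. -95.  38.]
blue 130 [ 546.3 -230.7   45.4] [368.  260.1] [ 543. -260.   43.] [ 550. -205.   48.]
60 69 [ 596.4 -144.5   65.6] [ 583. -152.   60.] [ 613. -137.   70.]
70 649 [ 597.3 -150.    76.5] [ 575. -168.   70.] [ 618. -134.   80.]
80 180 [ 599.8 -154.    83.2] [ 579. -168.   80.] [ 612. -137.   90.]
90 110 [ 601.3 -161.2   94.7] [ 589. -172.   90.] [ 607. -156.  100.]
100 127 [ 601.9 -166.   104.9] [
[... 1216 characters left out ...]
53.]
60 6 [ 595.3 -151.2   66.3] [ 578. -160.   63.] [ 610. -145.   70.]
70 43 [ 596.3 -154.7   75.9] [ 575. -166.   71.] [ 617. -136.   80.]
80 60 [ 593.8 -151.9   82.8] [ 577. -169.   80.] [ 612. -136.   90.]
90 22 [ 594.9 -162.1   94.5] [ 587. -168.   91.] [ 606. -157.  100.]
100 15 [ 595.6 -166.3  104.4] [ 588. -171.  102.] [ 605. -163.  108.]
110 27 [ 595.  -171.3  115. ] [ 587. -182.  110.] [ 605. -166.  120.]
120 16 [ 597.6 -175.   124.8] [ 589. -178.  120.] [ 606. -170.  129.]
130 10 [ 597.2 -187.9  136. ] [ 584. -205.  130.] [ 612. -175.  140.]
140 106 [ 598.  -190.5  145.9] [ 584. -204.  140.] [ 612. -175.  150.]
150 25 [ 596.4 -184.1  152. ] [ 588. -193.  150.] [ 607. -177.  157.]
```

```bash
python3 -c "
from h import *
togo([560,178,240],0)"
```

```text
dtool [-3.890e+01 -3.688e+02  1.000e-01] rot [-0.     0.001 -0.   ]
```

Scaled: -5 mm is -0.25, -240 mm is -12.

{"api": "nudge_tcp", "payload": {
  "offsets": [
    [[-0.25, -2.4, 0, 0, 0, 0], [-0.5, -4.8, 0, 0, 0, 0], [-0.75, -7.2, 0, 0, 0, 0], [-1, -9.6, 0, 0, 0, 0], [-1.25, -12, 0, 0, 0, 0]]
  ]
}}

```text
clock: 1.85
eef_pos: [573.4, 49.7, 240.8]
eef_rot: [3.142, -0.0, -0.002]
wrist_force: [1.1, 0.4, -0.1]
finger_gap: 93.8
finger_force: 0.0
```

{"api": "nudge_tcp", "payload": {
  "offsets": [
    [[-0.25, -2.15, 0, 0, 0, 0], [-0.45, -4.3, 0, 0, 0, 0], [-0.7, -6.45, 0, 0, 0, 0], [-0.7, -6.45, 0, 0, 0, 0], [-0.7, -6.45, 0, 0, 0, 0]]
  ]
}}

```text
clock: 2.35
eef_pos: [560.1, 177.8, 240.6]
eef_rot: [3.141, -0.0, -0.0]
wrist_force: [-0.1, 0.3, -1.5]
finger_gap: 94.0
finger_force: 0.0
```

```bash
python3 -c "
from h import *
p,d,T,K=shot('wrist','w_rack')"
```

```text
(no output)
```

View pics/w_rack.png

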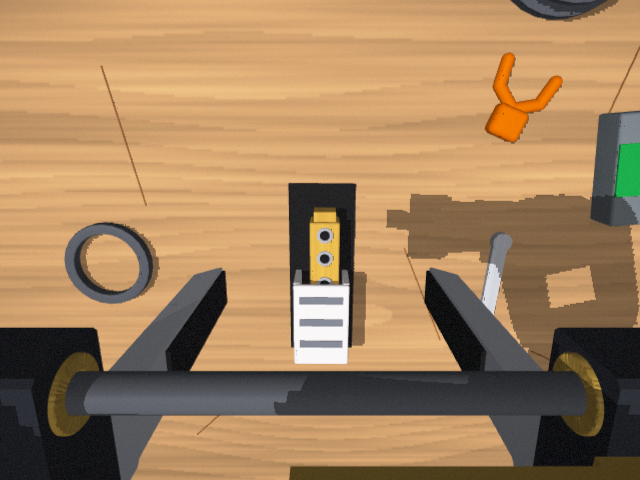

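The rack roof is at (320,323), and the brass runs from (324,208) at the nose to (323,285) at the mouth. It is nearly aligned with world x. I'll measure the brass and the roof.

Run:
```python
from h import *
for name in ["w_rack","top0"]:
    f=np.load(f"pics/{name}.npz");d,T,K,p=f['d'],f['T'],f['K'],f['p'];C=cloud(d,T,K)
    h=cv2.cvtColor(p,cv2.COLOR_RGB2HSV);roi=(abs(C[...,0]-500)<120)&(abs(C[...,1]-178)<40)&(d>0)
    b=roi&(h[...,0]>15)&(h[...,0]<32)&(h[...,1]>120)&(C[...,2]>15)
    P=C[b];print('brass z',np.median(P[:,2]),P.min(0).round(1),P.max(0).round(1))
    t=P[P[:,2]>np.median(P[:,2])-3]
    r=cv2.minAreaRect(t[:,:2].astype(np.float32));print(r)
    c=np.polyfit(*[(lambda q:(q[:,0],q[:,1]))(np.array([[x,(t[abs(t[:,0]-x)<1.5][:,1].max()+t[abs(t[:,0]-x)<1.5][:,1].min())/2] for x in range(500,544,3) if (abs(t[:,0]-x)<1.5).sum()>3]))][0],1);print('centreline',c,'y at 520',np.polyval(c,520))
    m=roi&(C[...,2]>40)&(C[...,2]<52)&(h[...,1]<60);print('roof',m.sum(),np.median(C[m][:,2]),cv2.minAreaRect(C[m][:,:2].astype(np.float32)))
```

```text
brass z 363.93392713945445 [476.1 138.   15.5] [580.9 194.  367.1]
((579.0863647460938, 161.27984619140625), (46.55400848388672, 3.5748724937438965), 89.76339721679688)Traceback (most recent call last):
  File "<stdin>", line 9, in <module>
  File "<stdin>", line 9, in <lambda>
IndexError: too many indices for array: array is 1-dimensional, but 2 were indexed
```

Run:
```python
from h import *
for name in ["w_rack","top0"]:
    f=np.load(f"pics/{name}.npz");d,T,K,p=f['d'],f['T'],f['K'],f['p'];C=cloud(d,T,K)
    h=cv2.cvtColor(p,cv2.COLOR_RGB2HSV);roi=(abs(C[...,0]-500)<120)&(abs(C[...,1]-178)<40)&(d>0)
    b=roi&(h[...,0]>15)&(h[...,0]<32)&(h[...,1]>120)&(C[...,2]>15)&(C[...,2]<60)
    P=C[b];zt=np.median(P[:,2]);print(name,'brass z',zt,P.min(0).round(1),P.max(0).round(1))
    t=P[P[:,2]>zt-4];print(cv2.minAreaRect(t[:,:2].astype(np.float32)))
    for x in range(485,565,5):
        q=t[abs(t[:,0]-x)<2.5]
        if len(q):print(x,q[:,1].min().round(1),q[:,1].max().round(1),q[:,2].mean().round(1))
    m=roi&(C[...,2]>40)&(C[...,2]<52)&(h[...,1]<60);print('roof',m.sum(),np.median(C[m][:,2]),cv2.minAreaRect(C[m][:,:2].astype(np.float32)))
```

```text
w_rack brass z 28.95697778368873 [476.1 164.2  15.5] [550.7 194.   31.8]
((513.4263305664062, 178.86932373046875), (29.68647003173828, 74.49866485595703), 89.53863525390625)
485 164.2 193.9 29.2
490 164.2 193.9 29.3
495 164.2 193.8 29.1
500 164.3 193.8 29.2
505 164.4 193.8 29.0
510 164.4 193.7 29.2
515 164.5 193.7 29.3
520 164.5 193.6 29.2
525 164.6 193.6 29.2
530 164.6 193.5 29.3
535 164.7 193.5 29.2
540 164.7 193.4 28.0
545 168.7 189.5 26.3
550 168.7 189.5 26.3
roof 4346 45.36921696929414 ((436.8563232421875, 182.63600158691406), (55.99224090576172, 88.41996765136719), 89.7938003540039)
top0 brass z 30.21935796009643 [481.4 161.3  15.9] [547.7 192.1  38.1]
((514.5706787109375, 176.85916137695312), (29.206592559814453, 66.04308319091797), 89.32351684570312)
485 163.3 191.6 31.6
490 162.9 191.7 31.0
495 162.5 191.5 31.4
500 163.0 191.2 32.0
505 163.2 191.1 30.9
510 162.6 191.4 31.5
515 162.7 191.4 30.3
520 162.8 191.0 31.5
525 162.9 191.2 31.5
530 163.2 190.2 31.4
535 162.7 190.8 30.7
540 165.5 190.7 30.4
545 165.5 186.4 28.6
550 181.3 186.2 29.2
roof 777 46.819429882719305 ((436.56622314453125, 179.50538635253906), (55.6727409362793, 87.36445617675781), 89.4808578491211)
```

{"api": "nudge_tcp", "payload": {
  "offsets": [
    [[-0.6, -0.05, 2.25, 0, 0, 0], [-1.2, -0.05, 4.5, 0, 0, 0], [-1.75, -0.05, 6.75, 0, 0, 0], [-1.75, -0.05, 8.25, 0, 0, 0], [-1.75, -0.05, 9.5, 0, 0, 0]]
  ],
  "aperture": 70
}}

```text
clock: 2.9
eef_pos: [524.9, 177.3, 48.8]
eef_rot: [3.141, 0.001, -0.003]
wrist_force: [0.8, -0.0, 0.4]
finger_gap: 70.0
finger_force: 0.0
```

{"api": "nudge_tcp", "payload": {
  "offsets": [
    [[0, 0, 0.75, 0, 0, 0], [0, 0, 1.5, 0, 0, 0], [0, 0, 2.2, 0, 0, 0], [0, 0, 2.2, 0, 0, 0]]
  ]
}}

```text
clock: 3.3
eef_pos: [524.8, 178.9, 5.1]
eef_rot: [3.141, 0.002, -0.001]
wrist_force: [-0.4, 0.9, -0.6]
finger_gap: 69.7
finger_force: 0.0
```

{"api": "nudge_tcp", "payload": {
  "offsets": [
    [[0, 0, 0, 0, 0, 0], [0, 0, 0, 0, 0, 0], [0, 0, 0, 0, 0, 0], [0, 0, 0, 0, 0, 0], [0, 0, 0, 0, 0, 0]]
  ],
  "aperture": 20,
  "clamp_n": 35
}}

```text
clock: 3.8
eef_pos: [525.4, 179.5, 6.7]
eef_rot: [-3.141, -0.0, -0.0]
wrist_force: [0.2, -0.7, 0.2]
finger_gap: 33.3
finger_force: 0.0
```

Scaled: -1 mm is -0.05.

{"api": "nudge_tcp", "payload": {
  "offsets": [
    [[0, 0, 0, 0, 0, 0], [0, 0, 0, 0, 0, 0], [0, 0, -0.05, 0, 0, 0], [0, 0, -0.05, 0, 0, 0]]
  ]
}}

```text
clock: 4.2
eef_pos: [525.4, 179.3, 7.3]
eef_rot: [3.142, -0.0, -0.0]
wrist_force: [2.8, -1.2, -5.1]
finger_gap: 29.7
finger_force: 35.0
```

{"api": "nudge_tcp", "payload": {
  "offsets": [
    [[0.75, 0, 0, 0, 0, 0], [1.75, 0, 0, 0, 0, 0], [2.75, 0, 0, 0, 0, 0], [3.75, 0, 0, 0, 0, 0], [4.75, 0, 0, 0, 0, 0]]
  ]
}}

```text
clock: 4.7
eef_pos: [620.4, 179.4, 6.7]
eef_rot: [3.141, 0.002, -0.0]
wrist_force: [-0.8, 0.1, -3.5]
finger_gap: 30.1
finger_force: 35.0
```

{"api": "nudge_tcp", "payload": {
  "offsets": [
    [[0.5, 0, 0, 0, 0, 0], [0.75, 0, 0, 0, 0, 0], [0.75, 0, 0.05, 0, 0, 0], [0.75, 0, 0.05, 0, 0, 0]]
  ]
}}

```text
clock: 5.1
eef_pos: [635.4, 179.4, 6.7]
eef_rot: [-3.141, -0.001, -0.0]
wrist_force: [2.1, 0.1, -0.8]
finger_gap: 29.7
finger_force: 35.0
```

{"api": "nudge_tcp", "payload": {
  "offsets": [
    [[0, 0, 0, 0, 0, 0], [0, 0, 0, 0, 0, 0], [0, 0, 0, 0, 0, 0], [0, 0, 0, 0, 0, 0]]
  ],
  "aperture": 75
}}

```text
clock: 5.5
eef_pos: [635.1, 179.4, 6.5]
eef_rot: [-3.142, 0.0, -0.0]
wrist_force: [0.6, -0.2, 0.4]
finger_gap: 58.3
finger_force: 0.0
```

{"api": "nudge_tcp", "payload": {
  "offsets": [
    [[0, 0, -1.5, 0, 0, 0], [0, 0, -3.5, 0, 0, 0], [0, 0, -5.75, 0, 0, 0], [-1.75, 0, -8, 0, 0, 0], [-3, 0, -10, 0, 0, 0]]
  ]
}}

```text
clock: 6.0
eef_pos: [576.3, 179.2, 204.0]
eef_rot: [3.141, 0.001, -0.0]
wrist_force: [0.9, 0.0, 0.7]
finger_gap: 74.8
finger_force: 0.0
```

{"api": "nudge_tcp", "payload": {
  "offsets": [
    [[0, 0, 0, 0, 0, 0], [0, 0, 0, 0, 0, 0]]
  ]
}}

```text
clock: 6.2
eef_pos: [577.5, 179.5, 204.0]
eef_rot: [-3.141, -0.002, 0.0]
wrist_force: [0.5, -0.2, -1.0]
finger_gap: 75.2
finger_force: 0.0
```

Create bar.py:
```python
from h import *
import sys
p,d,T,K=shot('wrist',sys.argv[1]);C=cloud(d,T,K)
h=cv2.cvtColor(p,cv2.COLOR_RGB2HSV);x0,y0=float(sys.argv[2]),float(sys.argv[3])
roi=(abs(C[...,0]-x0)<100)&(abs(C[...,1]-y0)<35)&(d>0)&(C[...,2]>20)&(C[...,2]<float(sys.argv[4]) if len(sys.argv)>4 else C[...,2]<40)
roi&=h[...,1]>100
P=C[roi];print('z',np.median(P[:,2]),P.min(0),P.max(0));print(cv2.minAreaRect(P[:,:2].astype(np.float32)))
for n,(a,b) in dict(brass=(15,32),blue=(95,130)).items():
    Q=C[roi&(h[...,0]>a)&(h[...,0]<b)];print(n,len(Q),Q.min(0).round(1),Q.max(0).round(1))
```

```bash
python3 bar.py w_bar 585 179
```

```text
z 29.419212251356413 [509.83847748 164.64206786  23.6841462 ] [660.29826399 195.05423108  32.29558487]
((585.0668334960938, 179.98770141601562), (150.48504638671875, 30.349336624145508), 0.13552486896514893)
brass 2817 [565.2 164.9  23.7] [660.3 195.   32.1]
blue 1939 [509.8 164.6  27.3] [565.3 195.1  32.3]
```

Run:
```python
from h import *
f=np.load("pics/w_bar.npz");d,K=f['d'],f['K'];M=manip.camera_info("wrist")["mount"];C=cloud(d,M,K);P=C[d>0]
P=P[(P[:,2]<10)&(P[:,2]>-150)]
for z in range(-150,10,8):
    q=P[(P[:,2]>=z)&(P[:,2]<z+8)]
    if len(q):
        a=q[q[:,1]>0];b=q[q[:,1]<0]
        print(z,len(q),'x',q[:,0].min().round(),q[:,0].max().round(),'y+',(a[:,1].min().round(1),a[:,1].max().round(1)) if len(a) else '','y-',(b[:,1].min().round(1),b[:,1].max().round(1)) if len(b) else '')
```

```bash
python3 -c "
from h import *
togo([532,180,6],0)"
```

```text
-134 19 x 20.0 21.0 y+ (np.float64(6.1), np.float64(48.8)) y- (np.float64(-14.4), np.float64(-0.9))
-126 24900 x 12.0 35.0 y+ (np.float64(0.1), np.float64(54.3)) y- (np.float64(-58.7), np.float64(-0.0))
-118 27815 x 3.0 35.0 y+ (np.float64(0.0), np.float64(58.2)) y- (np.float64(-62.0), np.float64(-0.1))
-110 8940 x -5.0 35.0 y+ (np.float64(0.1), np.float64(60.1)) y- (np.float64(-61.5), np.float64(-0.1))
-102 2306 x -11.0 34.0 y+ (np.float64(37.4), np.float64(60.7)) y- (np.float64(-73.9), np.float64(-39.0))
-94 1067 x -12.0 5.0 y+ (np.float64(37.6), np.float64(39.1)) y- (np.float64(-40.5), np.float64(-39.0))
-86 909 x -10.0 11.0 y+ (np.float64(37.8), np.float64(49.1)) y- (np.float64(-50.6), np.float64(-39.2))
-78 1458 x -10.0 11.0 y+ (np.float64(36.4), np.float64(49.6)) y- (np.float64(-50.9), np.float64(-37.9))
-70 1714 x -3.0 11.0 y+ (np.float64(36.4), np.float64(49.4)) y- (np.float64(-50.8), np.float64(-37.7))
-62 1489 x -8.0 11.0 y+ (np.float64(36.3), np.float64(49.2)) y- (np.float64(-50.4), np.float64(-37.6))
-54 1341 x -8.0 11.0 y+ (np.float64(36.3), np.float64(49.1)) y- (np.float64(-50.7), np.float64(-37.6))
-46 1128 x -8.0 11.0 y+ (np.float64(36.2), np.float64(48.7)) y- (np.float64(-50.3), np.float64(-37.7))
-38 965 x -8.0 11.0 y+ (np.float64(36.5), np.float64(49.1)) y- (np.float64(-50.3), np.float64(-37.8))
-30 835 x -8.0 10.0 y+ (np.float64(36.4), np.float64(48.9)) y- (np.float64(-50.2), np.float64(-37.7))
-22 746 x -9.0 10.0 y+ (np.float64(36.5), np.float64(48.7)) y- (np.float64(-50.1), np.float64(-37.7))
-14 626 x -8.0 10.0 y+ (np.float64(36.5), np.float64(48.4)) y- (np.float64(-49.7), np.float64(-37.7))
-6 351 x -8.0 10.0 y+ (np.float64(36.5), np.float64(45.6)) y- (np.float64(-46.5), np.float64(-37.8))
dtool [-45.4  -0.7 196.5] rot [ 0.  0. -0.]
```

{"api": "nudge_tcp", "payload": {
  "offsets": [
    [[-1.15, -0.05, 2, 0, 0, 0], [-2.25, -0.05, 4, 0, 0, 0], [-2.25, -0.05, 6, 0, 0, 0], [-2.25, -0.05, 7.75, 0, 0, 0], [-2.25, -0.05, 8.75, 0, 0, 0]]
  ]
}}

```text
clock: 6.75
eef_pos: [530.7, 179.7, 23.4]
eef_rot: [3.14, 0.006, -0.0]
wrist_force: [-0.5, 0.5, -0.6]
finger_gap: 75.1
finger_force: 0.0
```

{"api": "nudge_tcp", "payload": {
  "offsets": [
    [[0, 0, 0.5, 0, 0, 0], [0, 0, 1.05, 0, 0, 0], [0, 0, 1.05, 0, 0, 0]]
  ]
}}

```text
clock: 7.05
eef_pos: [532.1, 180.2, 5.7]
eef_rot: [3.141, 0.002, -0.0]
wrist_force: [0.2, 0.1, -0.2]
finger_gap: 74.9
finger_force: 0.0
```

{"api": "nudge_tcp", "payload": {
  "offsets": [
    [[0, 0, 0, 0, 0, 0], [0, 0, 0, 0, 0, 0], [0, 0, 0, 0, 0, 0], [0, 0, 0, 0, 0, 0], [0, 0, 0, 0, 0, 0]]
  ],
  "aperture": 20,
  "clamp_n": 50
}}

```text
clock: 7.55
eef_pos: [532.7, 180.4, 7.3]
eef_rot: [-3.141, -0.0, -0.0]
wrist_force: [0.3, 0.2, -0.2]
finger_gap: 38.0
finger_force: 0.0
```

{"api": "nudge_tcp", "payload": {
  "offsets": [
    [[0, 0, 0, 0, 0, 0], [0, 0, 0, 0, 0, 0], [0, 0, 0, 0, 0, 0]]
  ]
}}

```text
clock: 7.85
eef_pos: [532.6, 180.3, 7.1]
eef_rot: [3.141, -0.0, -0.0]
wrist_force: [-0.9, -2.3, 3.1]
finger_gap: 29.6
finger_force: 50.0
```

Scaled: -60 mm is -3, -110 mm is -5.5.

{"api": "nudge_tcp", "payload": {
  "offsets": [
    [[0, 0, -0.75, 0, 0, 0], [-0.75, 0.5, -1.75, 0, 0, 0], [-2.25, 1.75, -2.75, 0, 0, 0], [-4, 3.5, -3, 0, 0, 0], [-5.5, 5.5, -3, 0, 0, 0]]
  ]
}}

```text
clock: 8.35
eef_pos: [421.0, 70.0, 68.1]
eef_rot: [-3.141, -0.001, 0.001]
wrist_force: [0.6, -0.9, -4.8]
finger_gap: 29.4
finger_force: 50.0
```

{"api": "nudge_tcp", "payload": {
  "offsets": [
    [[-0.95, 2, 0, 0, 0, 0], [-1.45, 4, 0, 0, 0, 0], [-1.45, 6, 0, 0, 0, -0.02], [-1.45, 8, 0, 0, 0, -0.05], [-1.45, 10, 0, 0, 0, -0.083]]
  ]
}}

```text
clock: 8.85
eef_pos: [393.1, -131.1, 67.7]
eef_rot: [3.141, -0.0, 0.084]
wrist_force: [1.5, 0.3, -5.3]
finger_gap: 29.6
finger_force: 50.0
```

```bash
python3 -c "
from h import *
togo([393.5,-245.4,67],0.083)"
```

```text
dtool [ -9.2 113.9   0.7] rot [ 0.    -0.     0.001]
```

Scaled: 114 mm is 5.7, 76 mm is 3.8.

{"api": "nudge_tcp", "payload": {
  "offsets": [
    [[-0.15, 1.9, 0, 0, 0, 0], [-0.3, 3.8, 0, 0, 0, 0], [-0.45, 5.7, 0, 0, 0, 0], [-0.45, 5.7, 1.5, 0, 0, 0], [-0.45, 5.7, 2.5, 0, 0, 0]]
  ]
}}

```text
clock: 9.35
eef_pos: [393.4, -244.6, 16.3]
eef_rot: [-3.141, 0.0, 0.081]
wrist_force: [-0.3, 0.8, -6.5]
finger_gap: 29.7
finger_force: 50.0
```

{"api": "nudge_tcp", "payload": {
  "offsets": [
    [[0, 0, 0.25, 0, 0, 0], [0, 0, 0.4, 0, 0, 0], [0, 0, 0.4, 0, 0, 0], [0, 0, 0.4, 0, 0, 0]]
  ]
}}

```text
clock: 9.75
eef_pos: [394.5, -244.1, 10.0]
eef_rot: [3.141, -0.001, 0.083]
wrist_force: [-0.5, -0.4, -4.0]
finger_gap: 30.1
finger_force: 50.0
```

Run:
```python
from h import *
p,d,T,K=shot('wrist','w_pre')
togo([393.5,-245.4,7.2],0.083)
C=cloud(d,T,K);h=cv2.cvtColor(p,cv2.COLOR_RGB2HSV)
m=(d>0)&(h[...,0]>15)&(h[...,0]<32)&(h[...,1]>120)&(C[...,2]>18)&(C[...,2]<60)&(abs(C[...,1]+240)<30)
P=C[m];print('brass',P.min(0),P.max(0),cv2.minAreaRect(P[:,:2].astype(np.float32)))
for x in range(450,525,8):
    q=P[abs(P[:,0]-x)<3]
    if len(q):print(x,q[:,1].min().round(1),q[:,1].max().round(1),q[:,2].mean().round(1))
for v,(lo,hi) in dict(hood=(42,54)).items():
    m=((d>0)&(C[...,2]>lo)&(C[...,2]<hi)&(C[...,0]>535)&(C[...,0]<670)&(abs(C[...,1]+230)<45)).astype(np.uint8);m=cv2.morphologyEx(m,cv2.MORPH_OPEN,np.ones((5,5)))
    r=cv2.minAreaRect(C[m>0][:,:2].astype(np.float32));print(r,cv2.boxPoints(r).tolist())
```

```text
dtool [-1.1  1.2  2.7] rot [ 0.001 -0.001  0.   ]
brass [ 426.18191678 -255.68815838   28.18966341] [ 511.59884284 -219.48684452   34.26937464] ((468.9361877441406, -237.43751525878906), (83.5313949584961, 30.16880989074707), 4.598184585571289)
450 -254.1 -224.0 31.9
458 -253.6 -223.0 31.8
466 -252.8 -222.6 31.8
474 -252.2 -222.2 31.8
482 -251.6 -221.2 31.8
490 -250.8 -220.8 31.8
498 -250.4 -219.9 31.7
506 -249.7 -219.5 31.7
514 -248.8 -240.7 31.4
((0.0, 0.0), (0.0, 0.0), 0.0) [[0.0, 0.0], [0.0, 0.0], [0.0, 0.0], [0.0, 0.0]]
```

View pics/w_pre.png

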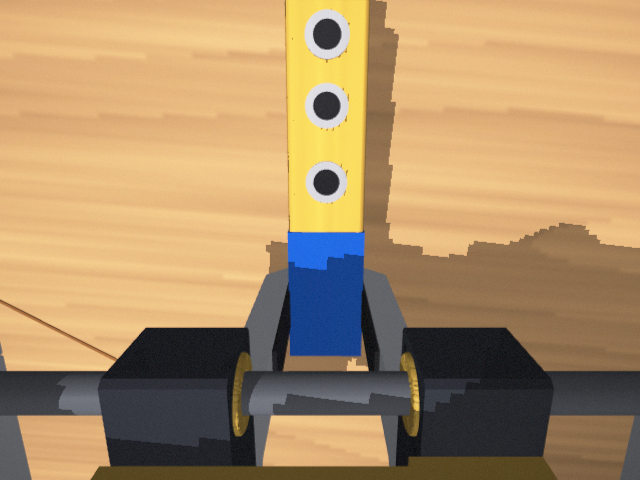

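The bar hangs level about 2 mm up, gripped by the blue sleeve, with its axis 1.5 mm left of the bay line. I'll correct that and insert.

Scaled: 24 mm is 1.2, 12 mm is 0.6.

{"api": "nudge_tcp", "payload": {
  "offsets": [
    [[0, 0.07, 0.075, 0, 0, 0], [0, 0.07, 0.075, 0, 0, 0], [0.6, 0.07, 0.075, 0, 0, 0], [1.2, 0.07, 0.075, 0, 0, 0], [2, 0.07, 0.075, 0, 0, 0]]
  ]
}}

```text
clock: 10.3
eef_pos: [435.1, -241.9, 7.5]
eef_rot: [3.141, -0.0, 0.083]
wrist_force: [0.3, -0.2, -4.0]
finger_gap: 29.2
finger_force: 50.0
```

{"api": "nudge_tcp", "payload": {
  "offsets": [
    [[0, 0, 0, 0, 0, 0], [0.75, 0, 0, 0, 0, 0], [1.5, 0, 0, 0, 0, 0], [2.25, 0, 0, 0, 0, 0], [3, 0, 0, 0, 0, 0]]
  ]
}}

```text
clock: 10.8
eef_pos: [494.4, -236.9, 7.4]
eef_rot: [-3.141, 0.0, 0.083]
wrist_force: [-0.5, -0.2, -4.3]
finger_gap: 29.3
finger_force: 50.0
```

```bash
python3 -c "
from h import *
togo([514.1,-235.3,7.2],0.083)"
```

```text
dtool [19.8  0.1  0.2] rot [-0.  0.  0.]
```

Smooth so far, with no side force. I'll close up on the stop slowly.

{"api": "nudge_tcp", "payload": {
  "offsets": [
    [[0.25, 0, 0, 0, 0, 0], [0.5, 0, 0, 0, 0, 0], [0.7, 0, 0, 0, 0, 0], [0.85, 0, 0, 0, 0, 0], [0.85, 0, 0, 0, 0, 0]]
  ]
}}

```text
clock: 11.3
eef_pos: [510.8, -235.7, 7.5]
eef_rot: [3.142, -0.0, 0.083]
wrist_force: [1.2, -0.6, -3.4]
finger_gap: 29.6
finger_force: 50.0
```

{"api": "nudge_tcp", "payload": {
  "offsets": [
    [[0.05, 0, 0, 0, 0, 0], [0.1, 0, 0, 0, 0, 0], [0.15, 0, 0, 0, 0, 0], [0.15, 0, 0, 0, 0, 0]]
  ]
}}

```text
clock: 11.7
eef_pos: [513.8, -235.4, 7.5]
eef_rot: [3.142, -0.0, 0.083]
wrist_force: [0.9, -0.9, -3.4]
finger_gap: 30.0
finger_force: 50.0
```

{"api": "nudge_tcp", "payload": {
  "offsets": [
    [[0.05, 0, 0, 0, 0, 0], [0.1, 0, 0, 0, 0, 0], [0.1, 0, 0, 0, 0, 0]]
  ]
}}

```text
clock: 12.0
eef_pos: [515.5, -235.2, 7.4]
eef_rot: [-3.141, 0.001, 0.083]
wrist_force: [-2.3, -0.1, -3.9]
finger_gap: 29.4
finger_force: 50.0
```

{"api": "nudge_tcp", "payload": {
  "offsets": [
    [[0.05, 0, 0, 0, 0, 0], [0.1, 0, 0, 0, 0, 0], [0.1, 0, 0, 0, 0, 0]]
  ]
}}

```text
clock: 12.3
eef_pos: [515.6, -235.1, 7.1]
eef_rot: [-3.14, 0.005, 0.083]
wrist_force: [-17.9, -3.0, 4.8]
finger_gap: 29.4
finger_force: 50.0
```

The bar meets the stop at -18 N. I'll relax the push, lower it, release, retreat upward and look.

Scaled: -1.5 mm is -0.075, 0.3 mm is 0.015.

{"api": "nudge_tcp", "payload": {
  "offsets": [
    [[-0.075, 0, 0.015, 0, 0, 0], [-0.075, 0, 0.015, 0, 0, 0]]
  ]
}}

```text
clock: 12.5
eef_pos: [515.5, -235.3, 7.1]
eef_rot: [-3.141, 0.001, 0.083]
wrist_force: [-7.7, -0.5, -0.1]
finger_gap: 29.6
finger_force: 50.0
```

{"api": "nudge_tcp", "payload": {
  "offsets": [
    [[0, 0, 0, 0, 0, 0], [0, 0, 0, 0, 0, 0], [0, 0, 0, 0, 0, 0], [0, 0, 0, 0, 0, 0], [0, 0, 0, 0, 0, 0]]
  ],
  "aperture": 75
}}

```text
clock: 13.0
eef_pos: [516.3, -235.2, 7.2]
eef_rot: [3.141, -0.0, 0.083]
wrist_force: [0.0, -0.4, -0.1]
finger_gap: 66.3
finger_force: 0.0
```

{"api": "nudge_tcp", "payload": {
  "offsets": [
    [[0, 0, -1.5, 0, 0, 0], [0, 0, -3.5, 0, 0, 0], [0, 0, -5.75, 0, 0, 0], [0, 0, -8, 0, 0, 0], [0, 0, -10, 0, 0, 0]]
  ]
}}

```text
clock: 13.5
eef_pos: [516.1, -235.1, 209.7]
eef_rot: [3.141, -0.001, 0.083]
wrist_force: [0.5, 0.3, -0.5]
finger_gap: 75.0
finger_force: 0.0
```

{"api": "nudge_tcp", "payload": {
  "offsets": [
    [[1, -0.75, -1.5, 0, 0, 0], [2.25, -1.5, -1.65, 0, 0, 0], [3.25, -1.75, -1.65, 0, 0, 0], [3.25, -1.75, -1.65, 0, 0, 0], [3.25, -1.75, -1.65, 0, 0, 0]]
  ]
}}

```text
clock: 14.0
eef_pos: [577.8, -194.9, 239.7]
eef_rot: [-3.141, 0.001, 0.083]
wrist_force: [-0.0, -0.2, -0.5]
finger_gap: 74.9
finger_force: 0.0
```

Run:
```python
from h import *
p,d,T,K=shot('wrist','w_home')
C=cloud(d,T,K);h=cv2.cvtColor(p,cv2.COLOR_RGB2HSV)
def pr(n,m):
    P=C[m];print(n,len(P),P.min(0).round(1),P.max(0).round(1),cv2.minAreaRect(P[:,:2].astype(np.float32)))
B=(d>0)&(h[...,0]>100)&(h[...,0]<130)&(h[...,1]>100)&(abs(C[...,1]+235)<30)&(C[...,0]>450)&(C[...,0]<560)
pr('sleeve',B&(C[...,2]>20)&(C[...,2]<36));pr('lip',B&(C[...,2]>40)&(C[...,2]<54))
m=((d>0)&(C[...,2]>42)&(C[...,2]<54)&(abs(C[...,0]-600)<80)&(abs(C[...,1]+230)<45)).astype(np.uint8);m=cv2.morphologyEx(m,cv2.MORPH_OPEN,np.ones((5,5)))>0
pr('hood',m)
G=(d>0)&(abs(C[...,0]-598)<40)&(abs(C[...,1]+170)<60)
k=G&(C[...,2]>140)&(C[...,2]<160)
pr('knobtop',k);print(C[k].mean(0))
M=manip.read_state();print(M['eef_pos'],M['eef_rot'],M['joints'])
```

```text
sleeve 1316 [ 493.2 -251.4   20.4] [ 540.8 -218.    32.3] ((517.0261840820312, -234.81661987304688), (46.10503005981445, 30.58817481994629), 4.6183624267578125)
lip 161 [ 543.3 -260.4   43.6] [ 549.6 -205.4   47.5] ((545.9681396484375, -233.0162353515625), (3.0276803970336914, 55.2081413269043), 5.51935338973999)
hood 7260 [ 542.7 -260.9   43.6] [ 656.9 -194.9   50. ] ((599.6052856445312, -228.27825927734375), (110.57742309570312, 57.572574615478516), 5.006353378295898)
knobtop 1453 [ 584.6 -203.4  140. ] [ 613.8 -173.3  151.9] ((599.0942993164062, -187.93023681640625), (29.206222534179688, 29.640222549438477), 18.497833251953125)
[ 599.95730514 -188.1208457   145.65867332]
[ 577.4918455  -195.18056741  239.854519  ] [-3.14139607e+00  6.35441108e-04  8.26737316e-02] [-3.85953978e-01  4.13322818e-01  1.28889481e+00 -1.12574279e-04
  1.44003075e+00  1.10218340e+00]
```

View pics/w_home.png

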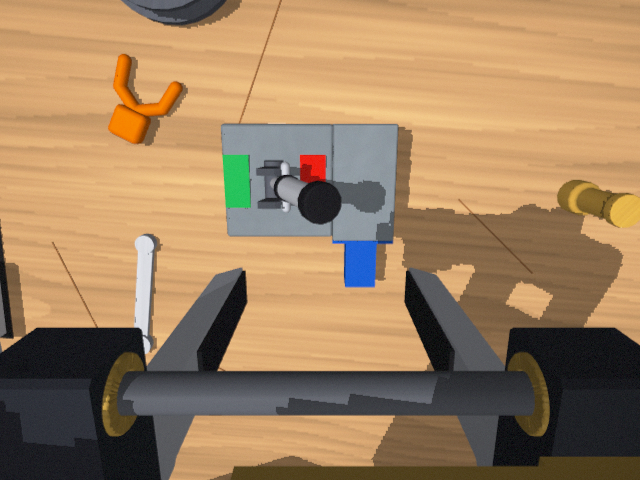

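The manifold is home: the sleeve sits outside the mouth at (360,263) and is aligned. The knob top is at (319,201). The fingers are straight inside, so I'll grip the 30 mm knob along the bat's axis, with the tool tilted 0.42.

Create bat.py:
```python
from h import *
import sys
def pose(c,tilt,back):  # knob-top centre c, tool rotated by tilt about tool x, TCP 'back' mm inward of knob top
    G=R.from_euler('xyz',[np.pi,0,.083])*R.from_rotvec([tilt,0,0])
    t=np.array(c)+back*G.as_matrix()[:,2]
    s=manip.read_state();Rt=R.from_euler('xyz',s['eef_rot'])
    print(t.round(1),'dtool',Rt.inv().apply(t-s['eef_pos']).round(1),(Rt.inv()*G).as_rotvec().round(3))
if __name__=="__main__":
    pose([598.7,-190,145.8],.42,-36)
```

Run:
```python
from h import *
f=np.load("pics/w_home.npz");d,T,K=f['d'],f['T'],f['K'];C=cloud(d,T,K)
P=C[(d>0)&(abs(C[...,0]-598)<40)&(abs(C[...,1]+188)<30)&(C[...,2]>136)&(C[...,2]<160)]
yd=np.array([-.083,.9966,0]);xd=np.array([.9966,.083,0]);u=-.4078*yd+np.array([0,0,.9131])
w=-(-.9131*yd)+np.array([0,0,.4078])
# points on top plane: u-coordinate at the max level
a=P@u;print(np.percentile(a,[1,50,95,99])-np.array([593.6,-144.9,40])@u)
t=P[a>np.percentile(a,50)-2.5];q=np.c_[t@xd,t@w]
(c,r)=cv2.minEnclosingCircle(q.astype(np.float32));c=c;A=np.median(t@u)
print(len(t),r,'centre',c[0]*xd+c[1]*w+A*u)
```

```bash
python3 bat.py
```

```text
[104.82756442 114.94296995 116.11162941 116.56888483]
1305 15.099817276000977 centre [ 599.79546275 -190.55264151  145.51697197]
[ 599.9 -204.6  178.7] dtool [21.6 11.3 61.2] [ 0.42   0.001 -0.   ]
```

Careful with the scale: shifts go in units of 20 mm. That gives: 60 mm is 3, 15 mm is 0.75.

{"api": "nudge_tcp", "payload": {
  "offsets": [
    [[0.4, 0.2, 0.75, 0.12, 0, 0], [0.8, 0.4, 1.5, 0.24, 0, 0], [1.125, 0.6, 2.25, 0.36, 0, 0], [1.125, 0.6, 3, 0.42, 0, 0], [1.125, 0.6, 3, 0.42, 0, 0]]
  ],
  "aperture": 60
}}

```text
clock: 14.55
eef_pos: [599.8, -206.6, 177.0]
eef_rot: [-2.718, 0.005, 0.08]
wrist_force: [-0.0, 0.6, -1.1]
finger_gap: 59.8
finger_force: 0.0
```

```bash
python3 -c "
from bat import *
pose([599.8,-190.5,145.5],.42,24)"
```

```text
[ 599.  -180.7  123.6] dtool [ 1.5 -1.6 59.3] [-0.004  0.003 -0.005]
```

{"api": "nudge_tcp", "payload": {
  "offsets": [
    [[0.05, -0.065, 0.75, 0, 0, 0], [0.05, -0.065, 1.5, 0, 0, 0], [0.05, -0.065, 2.25, 0, 0, 0], [0.05, -0.065, 2.95, 0, 0, 0], [0.05, -0.065, 2.95, 0, 0, 0]]
  ]
}}

```text
clock: 15.05
eef_pos: [599.8, -178.8, 126.2]
eef_rot: [-2.722, 0.001, 0.084]
wrist_force: [0.3, -0.7, 0.3]
finger_gap: 60.2
finger_force: 0.0
```

```bash
python3 -c "
from bat import *
pose([599.8,-190.5,145.5],.42,24)"
```

```text
[ 599.  -180.7  123.6] dtool [-0.9  2.7  1.6] [0.    0.002 0.   ]
```

{"api": "nudge_tcp", "payload": {
  "offsets": [
    [[0, 0, 0, 0, 0, 0], [0, 0, 0, 0, 0, 0], [0, 0, 0, 0, 0, 0], [0, 0, 0, 0, 0, 0], [0, 0, 0, 0, 0, 0]]
  ],
  "aperture": 20,
  "clamp_n": 60
}}

```text
clock: 15.55
eef_pos: [600.5, -180.2, 127.1]
eef_rot: [-2.722, -0.001, 0.082]
wrist_force: [-0.8, -2.5, 1.2]
finger_gap: 28.8
finger_force: 60.0
```

{"api": "nudge_tcp", "payload": {
  "offsets": [
    [[0, 0, 0, 0, 0, 0], [0, 0, 0, 0, 0, 0]]
  ]
}}

```text
clock: 15.75
eef_pos: [600.5, -180.2, 127.1]
eef_rot: [-2.722, -0.001, 0.083]
wrist_force: [0.2, -3.4, 2.9]
finger_gap: 28.7
finger_force: 60.0
```

{"api": "nudge_tcp", "payload": {
  "offsets": [
    [[0, 0, -0.2, 0, 0, 0], [0, 0, -0.4, 0, 0, 0], [0, 0, -0.6, 0, 0, 0], [0, 0, -0.725, 0, 0, 0], [0, 0, -0.725, 0, 0, 0]]
  ]
}}

```text
clock: 16.25
eef_pos: [600.7, -185.5, 139.9]
eef_rot: [-2.721, 0.001, 0.083]
wrist_force: [0.3, 3.2, -9.7]
finger_gap: 28.8
finger_force: 60.0
```

Run:
```python
from h import *
s=manip.read_state();print(s['wrist_force'],s['finger_gap'])
f=manip.read_state;p,d,T,K=shot('wrist','w_pull');C=cloud(d,manip.camera_info('wrist')['mount'],K)
P=C[(d>0)&(abs(C[...,0])<40)&(abs(C[...,1])<13)&(C[...,2]>-60)&(C[...,2]<5)]
print(len(P),P.min(0).round(1),P.max(0).round(1),np.percentile(P[:,2],[5,25,50]))
```

```text
[ 0.32847038  3.1780757  -9.7011017 ] 28.81669922275257
3686 [-16.5 -13.  -22.6] [13.2 13.   4.9] [-21.72359816 -21.07095263 -20.56611659]
```

The pull reads about 10 N along the bat, which matches the spring at 14.5 mm. Now I'll swing it about the pivot.

Scaled: -44.5 mm is -2.225, -35.9 mm is -1.795.

{"api": "nudge_tcp", "payload": {
  "offsets": [
    [[0, -0.455, 0.02, -0.084, 0, 0], [0, -0.91, 0.075, -0.168, 0, 0], [0, -1.36, 0.17, -0.252, 0, 0], [0, -1.795, 0.305, -0.336, 0, 0], [0, -2.225, 0.47, -0.42, 0, 0]]
  ]
}}

```text
clock: 16.8
eef_pos: [597.0, -141.2, 149.7]
eef_rot: [3.138, -0.0, 0.083]
wrist_force: [1.8, -1.5, -11.6]
finger_gap: 28.4
finger_force: 60.0
```

{"api": "nudge_tcp", "payload": {
  "offsets": [
    [[0, 0, 0, 0, 0, 0]]
  ]
}}

```text
clock: 16.9
eef_pos: [597.1, -139.9, 149.9]
eef_rot: [3.139, 0.0, 0.086]
wrist_force: [0.6, -5.3, -9.8]
finger_gap: 28.7
finger_force: 60.0
```

{"api": "nudge_tcp", "payload": {
  "offsets": [
    [[0, -0.405, 0.02, -0.084, 0, 0], [0, -0.825, 0.075, -0.168, 0, 0], [0, -1.25, 0.17, -0.252, 0, 0], [0, -1.65, 0.305, -0.336, 0, 0], [0, -2.05, 0.47, -0.42, 0, 0]]
  ]
}}

```text
clock: 17.4
eef_pos: [593.4, -100.0, 139.3]
eef_rot: [2.723, 0.001, 0.08]
wrist_force: [1.5, 0.9, -11.3]
finger_gap: 28.5
finger_force: 60.0
```

{"api": "nudge_tcp", "payload": {
  "offsets": [
    [[0, 0, 0, 0, 0, 0]]
  ]
}}

```text
clock: 17.5
eef_pos: [593.3, -99.5, 138.8]
eef_rot: [2.723, 0.003, 0.084]
wrist_force: [2.9, -3.2, -9.5]
finger_gap: 28.8
finger_force: 60.0
```

Over on the green side. I'll let it in along the axis, open, back out along the axis and check.

{"api": "nudge_tcp", "payload": {
  "offsets": [
    [[0, 0, 0.2, 0, 0, 0], [0, 0, 0.4, 0, 0, 0], [0, 0, 0.6, 0, 0, 0], [0, 0, 0.725, 0, 0, 0], [0, 0, 0.725, 0, 0, 0]]
  ]
}}

```text
clock: 18.0
eef_pos: [594.1, -106.6, 126.2]
eef_rot: [2.726, 0.0, 0.081]
wrist_force: [1.1, 7.7, -10.6]
finger_gap: 29.0
finger_force: 60.0
```

{"api": "nudge_tcp", "payload": {
  "offsets": [
    [[0, 0, 0, 0, 0, 0], [0, 0, 0, 0, 0, 0], [0, 0, 0, 0, 0, 0], [0, 0, 0, 0, 0, 0]]
  ],
  "aperture": 60
}}

```text
clock: 18.4
eef_pos: [594.4, -106.9, 127.6]
eef_rot: [2.721, -0.001, 0.082]
wrist_force: [-0.7, 0.2, 1.0]
finger_gap: 56.9
finger_force: 0.0
```

{"api": "nudge_tcp", "payload": {
  "offsets": [
    [[0, 0, -0.75, 0, 0, 0], [0, 0, -1.75, 0, 0, 0], [0, 0, -3, 0, 0, 0], [0, 0, -4.5, 0, 0, 0], [0, 0, -4.5, 0, 0, 0]]
  ]
}}

```text
clock: 18.9
eef_pos: [592.5, -68.3, 214.2]
eef_rot: [2.721, -0.007, 0.084]
wrist_force: [-0.3, 0.7, 0.6]
finger_gap: 60.3
finger_force: 0.0
```

Run:
```python
from h import *
p,d,T,K=shot('wrist','w_end');C=cloud(d,T,K)
P=C[(d>0)&(abs(C[...,0]-596)<40)&(abs(C[...,1]+100)<40)&(C[...,2]>136)&(C[...,2]<175)]
print(len(P),P.min(0).round(1),P.max(0).round(1),P.mean(0).round(1))
yd=np.array([-.083,.9966,0]);u=.4078*yd+np.array([0,0,.9131]);a=P@u-np.array([593.6,-144.9,40])@u;print(np.percentile(a,[50,95]))
shot('top','top_end');shot('side','side_end')
a=[cv2.imread('pics/w_end.png')[0:330],cv2.imread('pics/side_end.png')[200:380]]
cv2.imwrite('pics/end.png',np.vstack(a))
```

```text
1587 [ 577.7 -115.1  136. ] [607.  -85.  151.9] [593.2 -98.  145. ]
[115.36899288 116.52285451]
```

View pics/end.png

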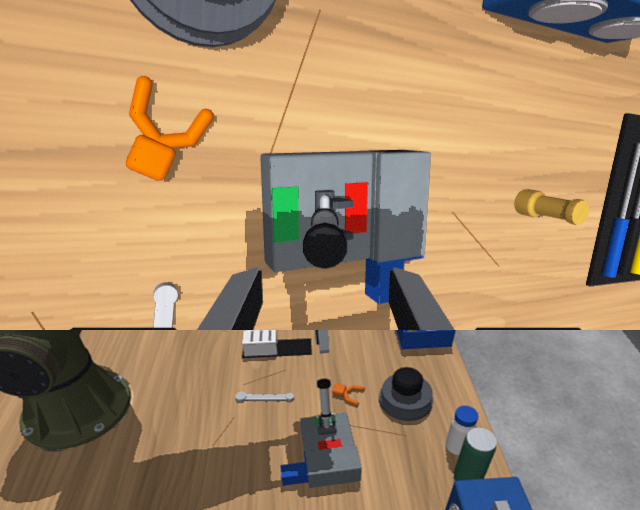

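The knob top is 116 mm from the pivot along the green-side axis, so the bat is let in and locked. The blue tail at (385,280) is still home, the bystanders haven't moved, and the gripper is clear.

```bash
python3 -c "
from cell import manip
print(manip.sign_off())"
```

```text
the job is handed in; nothing more can be done
None
```

The job is handed in: the manifold is home in the dock with its blue tail outside, and the toggle is over on the green side and let in, by the last camera check at about 19 s of the 67 s allowed (no verdict was returned).

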